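# Tuck the tablet caddy's flap under its lip

### The arm

A 6-joint arm with a two-finger parallel gripper is mounted at the origin on the work surface. World frame = base frame: x ahead of the robot, y to its left, z up, the work surface at z = 0. Lengths are in m, angles in rad, forces in N, time in s.
With the tool pointing down it reaches from about 0.25 to 0.775 m from the base axis. Payload 4 kg.
Tool frame: the origin (TCP) lies where the fingers leave the gripper's body, on its centre line; the fingertips stand 97 mm ahead of it and the grasp point (between the pads) lies 78 mm ahead of it; z points along the fingers, y is the line along which they close (so a half turn about z gives the same grasp; the last joint's range is limited). The gripper opens to 94 mm and grips with 3 to 60 N. Pads are 16 mm wide; open, the fingers measure 119 mm over their backs; the gripper's body (75 mm by 177 mm) begins 78 mm behind the grasp point.
Start: joints at [-1.386, 0.087, 1.371, -0, 1.684, -0.103], TCP at [0.156, -0.527, 0.303] pointing down, gripper open.
Joint ranges: [-3.1, 3.1], [-0.76, 2.03], [0.27, 2.55], [-1.08, 4.22], [0.17, 2.65], [-2.57, 2.57]. Speed limits (rad/s): [2.79, 2.79, 3.14, 3.14, 3.14, 3.14].

### API

Orientations are given as [roll, pitch, yaw] about the fixed x, y, z axes, in that order (R = Rz(yaw) Ry(pitch) Rx(roll)).
In Python, from bench import robot, eyes gives the robot as it stands. The module is installed in compiled form; this text tells all that it offers.
- The arm moves only by the tool carry_out, never from a script. Its argument "deltas" is a list of rows, each an object of numbers: "dx", "dy", "dz": the shift along the tool's x, y, z each as a share of 0.02 m, from -1 to 1; "wx", "wy", "wz": the turn, a rotation vector about the tool's x, y, z each as a share of 0.12 rad, from -1 to 1; "gripper": the closure in counts, from 0 (fully open) to 255 (shut). In form: [{"dx": .., "dy": .., "dz": .., "wx": .., "wy": .., "wz": .., "gripper": ..}, ...]. A call has 1 to 20 rows; each row shifts and turns the commanded pose from where the row before left it, along the tool's axes as they then stand; what a row does not reach is not made up. A row lasts 1/12 s, in which the tool goes at most 41.7 mm and 7.16 degrees, less where a joint would pass 70% of its speed; a pose out of reach is approached as far as the arm can. A call with a number of a shift or a turn outside -1 to 1 is refused whole. A call with a gripper value outside its range is refused whole. The fingers move at their own pace and stop on an object; the grip force is fixed at half the most. Time passes only in rows, so rows that do not move let the fingers close. It gives the time, the measured TCP pose, the force, the opening and the grip force at its end, in the units of the state.
- robot.get_obs(): the state, without advancing time (a new reading comes with each control period).
- eyes.snapshot(name): name is "side" or "top" or "wrist"; returns the picture (420x560x3 uint8, red, green, blue); there is no depth.
- eyes.get_calibration(name): a dict with "fovy" (degrees; the focal length in pixels is half the picture's height over the tangent of half this angle, whatever the lens; pixels are square), "cx", "cy" (the principal point, pixels), "R" (3x3) and "t" (3): a world point X has camera coordinates R X + t. Camera axes: x right, y down, z forward; pixel columns grow to the right and rows downward; lengths in m; the calibration is good to about 2 mm. A picture is of the moment at which its call begins: read the wrist's pose just before it. get_calibration takes no time and is no camera call; for the wrist camera it gives the pose at the moment of the call.
- robot.close_job(): hands the job in; it is judged then, once.
The state is a dict: "time": time; "joint_positions": joint angles; "qvel": joint speeds; "joint_torque": joint torques, N m; "tool_pos": TCP position; "ee_rot": TCP orientation; "wrist_force": force on the tool from outside, world axes, zero at the start; "wrist_torque": the same for the moment, N m; "width": finger opening in m; "finger_force": force on a finger pad.
Only numpy, scipy, OpenCV 4.12 (cv2) and the standard library are available. Lean on these libraries where they do the work, as an engineer would, in place of code of your own. Each camera call takes 0.05 s, during which the arm holds its last target. There are 200 camera calls.

### The job

Close the metal tablet caddy on the shelf: push the open flap over from its outer face until it lies flat, then, keeping it pressed down with the fingertips, push it along until its edge is tucked fully home beneath the lip, so that it stays shut when you let go. Only push and press: do not pinch the flap or touch its inner face, and leave the mug, the brush and the scraper where they are.

Things in the scene. Friction and masses are not known exactly. Their poses are not given: they have to be found in the camera images.
- caddy: open-topped sheet-steel box, 104 mm (its x) by 176 mm (its y) by 58 mm high, fixed to the shelf, holding white tablets; origin: under the hinged end's axis by 62 mm and 80 mm towards its -y from there, on the shelf; z up. The flap is hinged at its +y end, the lip is at its -y end. Its end wall at y = -84 mm rises to 77 mm
- hinge_line (a point): middle of the hinge axis, 62 mm above the shelf; the axis runs along the caddy's x; axes as caddy
- lip_edge (a point): middle of the lower inner edge of the retaining lip, a fixed steel strip 86 mm wide (caddy's x), 5 mm thick, 28 mm deep, which overhangs the box 136 to 164 mm from the hinge axis (towards the caddy's -y); its underside is 72 mm above the shelf, 8 mm above the shut flap's outer face; axes as caddy
- flap_turn (a joint): opening angle of the flap about the hinge axis, rad: 0 flat shut (towards the caddy's -y), 1.57 upright, up to 1.75. A light spring (net about 0.03 to 0.05 N m when shut) raises it again to about 0.4 to 0.7 if it is let go flat but untucked; it stands still where it starts
- flap_slide (a joint): how far the flap is slid along its own plane away from the hinge, m (slotted hinge, about 2 N of friction, stays where it is left): 0 drawn back, 0.024 at its stop. The flap's edge is 130 mm + this from the hinge axis: drawn back it clears the lip by 6 mm as it comes down; slid out when not flat it would land on the lip
- flap_edge (a point): middle of the flap's free edge, on its outer face. The flap is an aluminium plate 94 mm wide, 4 mm thick (2 mm either side of the hinge axis's plane), from 4 to 130 mm from the hinge axis when drawn back; flat it lies 60 to 64 mm above the shelf; axes at flap_turn 0 as caddy: the flap's -y runs from hinge to edge, its z is out of the outer face
- ridge (a point): middle of the top of a ridge across the outer face of the flap, 90 mm wide, 9 mm high; its upright face looks to the hinge, 93 mm + flap_slide from the hinge axis, and behind it a short ramp falls to the plate 108 mm from the axis. Between hinge and ridge the outer face is bare: room for fingertips, which can push on the ridge; axes as flap_edge
- flap_inside: the inner face (underside when shut) of the flap, 84 mm by 110 mm, not to be touched; its origin is on the hinge axis when the flap is drawn back, its axes as flap_edge
- mug: empty white ceramic mug, 80 mm across, 92 mm high, on the shelf beyond the caddy; origin under its centre; leave alone
- brush: cleaning brush, blue plastic handle, 200 mm long along its x, lying at the lip end of the caddy; leave alone
- scraper: steel scraper, 210 mm long along its x, lying on the robot's side of the caddy; leave alone
There are look-alikes about, which are no part of the job. Of the things that look like the caddy, the smaller one is meant.

How it is judged:
By the outcome, as a careful person would: the job done as asked, in the order asked, and still so for the second after the job is handed in, with the robot touching nothing.
It also fails if it takes over 40 s, if anything falls off the work surface, if the arm or the gripper's body presses on something with over 40 N, if the wrist force passes 120 N, or if a joint passes its speed limit or range.

## Working session

There is one attempt and no reset: what is moved stays moved. The work goes in short steps, Python scripts to look and compute and a tool call to move; the robot and the scene stay as the last step left them, time stands still between calls to the robot, and variables do not carry over. Pictures are saved under pics/ and viewed, at most 10 in all, crops included, and the job is handed in when it is done.

Besides the shell and the picture viewer there is one more tool, called after "Call:" as name(argument=value, ...) on one line, values as JSON. carry_out: Moves the arm, as the interface text tells. Shift numbers are shares of 0.02 m and turn numbers shares of 0.12 rad, none past 1 either way. Its arguments: {"type":"object","properties":{"deltas":{"type":"array","items":{"type":"object","properties":{"dx":{"type":"number"},"dy":{"type":"number"},"dz":{"type":"number"},"wx":{"type":"number"},"wy":{"type":"number"},"wz":{"type":"number"},"gripper":{"type":"number"}}}}},"required":["deltas"]}

```bash
mkdir -p pics
python3 - <<'E'
from bench import robot, eyes
import cv2
for n in ("side","top"):
    cv2.imwrite(f"pics/{n}0.png", eyes.snapshot(n)[:,:,::-1])
    c=eyes.get_calibration(n); print(n,c)
o=robot.get_obs(); print(o["time"],o["tool_pos"],o["ee_rot"],o["width"],o["wrist_force"])
E
```

```text
side {'fovy': 44.403991977710355, 'cx': 281.20268426440845, 'cy': 205.51423543462565, 'R': array([[-0.81673521, -0.57698103,  0.00604013],
       [-0.44597108,  0.624575  , -0.64110519],
       [ 0.36613302, -0.52630691, -0.76742925]]), 't': array([0.53371183, 0.28182309, 0.92567188])}
top {'fovy': 54.64811115947871, 'cx': 278.4516778760378, 'cy': 211.0919204076788, 'R': array([[ 0.01287326, -0.99972519,  0.01959156],
       [-0.99635604, -0.01447708, -0.08405389],
       [ 0.08431442, -0.01843813, -0.9962686 ]]), 't': array([0.03085726, 0.60259839, 0.93298571])}
0.1 [ 0.15605741 -0.52710352  0.30164782] [-3.13966363e+00 -2.03785677e-04  2.87798304e-01] 0.0938722617143893 [ 0.10631774  0.56963162 -0.83216771]
```

View pics/top0.png

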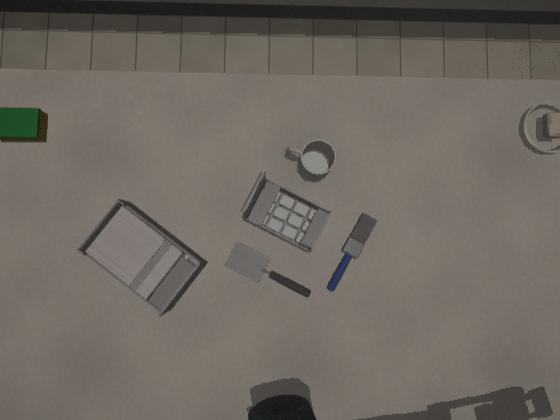

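View pics/side0.png

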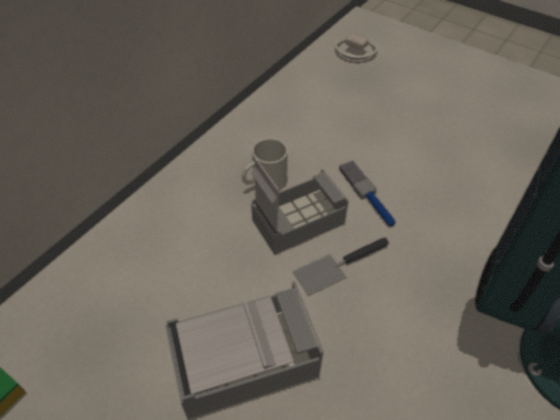

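The top view shows the small caddy around (287,213). Its flap stands upright at the upper-left end, near (257,197), and the lip is at the lower right, near (314,233). The larger look-alike is at (143,257). Next I'll enlarge both views to find the corners.

Run:
```python
import cv2,numpy as np
t=cv2.imread("pics/top0.png")[165:255,235:335]; s=cv2.imread("pics/side0.png")[130:255,240:355]
f=lambda a,k:cv2.convertScaleAbs(cv2.resize(a,None,fx=k,fy=k,interpolation=cv2.INTER_CUBIC),alpha=1.6)
a=f(t,4);b=f(s,3.4)
o=np.zeros((430,800,3),np.uint8);o[:a.shape[0],:400]=a;o[:b.shape[0],402:402+b.shape[1]]=b
cv2.imwrite("pics/zoom.png",o)
```

```text
(no output)
```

View pics/zoom.png

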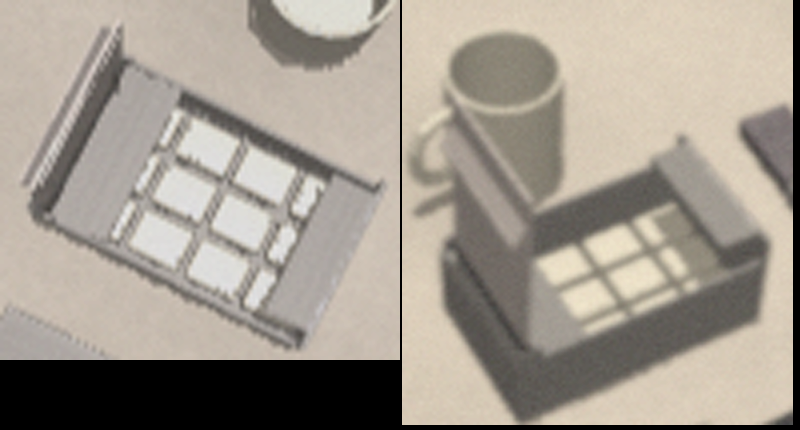

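The zoom shows the lip-end wall corners at top-view pixels (330.5,211.3) and (310,251.2). The near hinge-end corner is at about (244.5,219), and the flap's top edge runs from (242,211) to (265,171).

```bash
cat > h.py <<'E'
from bench import robot, eyes
import numpy as np
def ray(n,uv,z,c=None):
    c=c or eyes.get_calibration(n); f=210/np.tan(np.radians(c["fovy"])/2)
    R,t=np.array(c["R"]),np.array(c["t"]); C=-R.T@t
    d=R.T@np.array([(uv[0]-c["cx"])/f,(uv[1]-c["cy"])/f,1]); return C+d*(z-C[2])/d[2]
def proj(n,X):
    c=eyes.get_calibration(n); f=210/np.tan(np.radians(c["fovy"])/2)
    p=np.array(c["R"])@X+np.array(c["t"]); return (c["cx"]+f*p[0]/p[2],c["cy"]+f*p[1]/p[2])
E
python3 - <<'E'
from h import *
A=ray("top",(330.5,211.3),.077);B=ray("top",(310,251.2),.077);C=ray("top",(244.5,219),.058)
S=lambda u,v:(240+(u-402)/3.4,130+v/3.4)
print("top",A,B,C,np.linalg.norm(A-B),np.linalg.norm(B[:2]-C[:2]))
A2=ray("side",S(684,138),.077);B2=ray("side",S(766,245),.077);C2=ray("side",S(530,375),.058);D2=ray("side",S(446,250),.058)
print("side",A2,B2,C2,D2)
for P,Q in((A,B),(A2,B2),(D2,C2)):print(np.degrees(np.arctan2(*(P-Q)[1::-1])))
print(np.degrees(np.arctan2(*(C-B)[1::-1]))-90)
# flap tip: top (242,211),(265,171) at z~.19
for z in(.18,.19):print(ray("top",(242,211),z),ray("top",(265,171),z))
E
```

```text
top [ 0.59894762 -0.07624273  0.077     ] [ 0.50963812 -0.03092496  0.077     ] [0.58021241 0.11650962 0.058     ] 0.10014932213895415 0.16345545450367677
side [ 0.59271617 -0.07077559  0.077     ] [ 0.50409072 -0.02368143  0.077     ] [0.57231978 0.12773558 0.058     ] [0.67019406 0.080159   0.058     ]
-26.90432561851999
-27.98546838284244
-25.924338159975694
-25.579601026265536
[0.58814504 0.11383595 0.18      ] [0.6686698  0.06977695 0.18      ]
[0.58730952 0.11312229 0.19      ] [0.66682715 0.06961433 0.19      ]
```

Call:
carry_out(deltas=[{"dz": -1, "gripper": 255}, {"dz": -1, "gripper": 255}, {"dz": -1, "gripper": 255}, {"dx": 0.8, "dy": -0.58, "gripper": 255}, {"dx": 0.8, "dy": -0.58, "gripper": 255}, {"dx": 0.8, "dy": -0.58, "gripper": 255}, {"dx": 0.8, "dy": -0.58, "gripper": 255}, {"dx": 0.8, "dy": -0.58, "gripper": 255}, {"dx": 0.8, "dy": -0.58, "gripper": 255}, {"dx": 0.8, "dy": -0.58, "gripper": 255}, {"dx": 0.8, "dy": -0.58, "gripper": 255}, {"dx": 0.8, "dy": -0.58, "gripper": 255}, {"dx": 0.8, "dy": -0.58, "gripper": 255}, {"dx": 0.8, "dy": -0.58, "gripper": 255}, {"dx": 0.8, "dy": -0.58, "gripper": 255}, {"dx": 0.8, "dy": -0.58, "gripper": 255}, {"dx": 0.8, "dy": -0.58, "gripper": 255}, {"dx": 0.8, "dy": -0.58, "gripper": 255}, {"dx": 0.8, "dy": -0.58, "gripper": 255}, {"dx": 0.8, "dy": -0.58, "gripper": 255}])

```text
invalid input
```

Call:
carry_out(deltas=[{"dx": 0.8, "dy": -0.58, "gripper": 255}, {"dx": 0.8, "dy": -0.58, "gripper": 255}, {"dx": 0.8, "dy": -0.58, "gripper": 255}, {"dx": 0.8, "dy": -0.58, "gripper": 255}, {"dx": 0.8, "dy": -0.58, "gripper": 255}, {"dx": 0.8, "dy": -0.58, "gripper": 255}, {"dx": 0.8, "dy": -0.58, "gripper": 255}, {"dx": 0.8, "dy": -0.58, "gripper": 255}, {"dx": 0.8, "dy": -0.58, "gripper": 255}, {"wz": -1, "gripper": 255}, {"wz": -1, "gripper": 255}, {"wz": -1, "gripper": 255}, {"wz": -1, "gripper": 255}, {"wz": -1, "gripper": 255}, {"wz": -1, "gripper": 255}, {"wz": -0.8, "gripper": 255}, {"gripper": 255}, {"gripper": 255}])

```text
invalid input
```

Run:
```python
from h import *
import cv2
o=robot.get_obs(); print(o["time"],o["tool_pos"],o["ee_rot"],o["width"],o["wrist_force"],o["joint_positions"])
c=eyes.get_calibration("wrist");print(c)
cv2.imwrite("pics/w1.png",cv2.convertScaleAbs(eyes.snapshot("wrist")[:,:,::-1],alpha=1.5))
```

```text
0.1 [ 0.15605741 -0.52710352  0.30164782] [-3.13966363e+00 -2.03785677e-04  2.87798304e-01] 0.0938722617143893 [ 0.10631774  0.56963162 -0.83216771] [-1.38609888e+00  8.79014617e-02  1.37202837e+00  4.19815509e-06
  1.68360257e+00 -1.03100581e-01]
{'fovy': 60.93907185274029, 'cx': 279.6793120656225, 'cy': 206.67000787555182, 'R': array([[ 2.84446406e-01, -9.58691802e-01, -5.20811327e-04],
       [-9.25069603e-01, -2.74613139e-01,  2.62362065e-01],
       [-2.51667382e-01, -7.41461596e-02, -9.64969365e-01]]), 't': array([-0.54990492, -0.0279442 ,  0.3898441 ])}
```

View pics/w1.png

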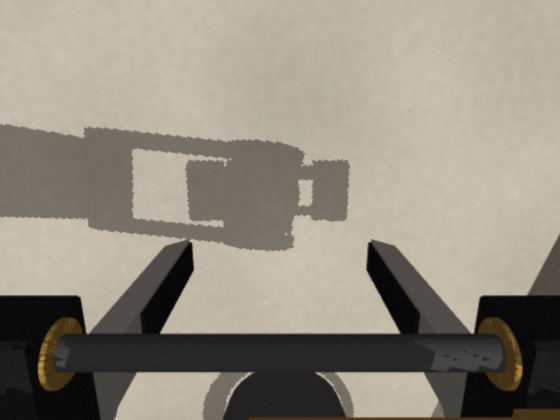

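The moves were refused. The picture still shows the start pose: bare surface with the open fingers. Perhaps each row needs every field.

Call:
carry_out(deltas=[{"dx": 0, "dy": 0, "dz": -1, "wx": 0, "wy": 0, "wz": 0, "gripper": 255}])

```text
time: 0.23
tool_pos: [0.1558, -0.526, 0.3177]
ee_rot: [-3.132, -0.001, 0.288]
wrist_force: [-0.2, -0.6, -0.6]
width: 0.0906
finger_force: 0.0
```

Call:
carry_out(deltas=[{"dx": 0, "dy": 0, "dz": -1, "wx": 0, "wy": 0, "wz": 0, "gripper": 255}, {"dx": 0, "dy": 0, "dz": -1, "wx": 0, "wy": 0, "wz": 0, "gripper": 255}, {"dx": 0, "dy": 0, "dz": -1, "wx": 0, "wy": 0, "wz": 0, "gripper": 255}, {"dx": 0.8, "dy": -0.58, "dz": 0, "wx": 0, "wy": 0, "wz": 0, "gripper": 255}, {"dx": 0.8, "dy": -0.58, "dz": 0, "wx": 0, "wy": 0, "wz": 0, "gripper": 255}, {"dx": 0.8, "dy": -0.58, "dz": 0, "wx": 0, "wy": 0, "wz": 0, "gripper": 255}, {"dx": 0.8, "dy": -0.58, "dz": 0, "wx": 0, "wy": 0, "wz": 0, "gripper": 255}, {"dx": 0.8, "dy": -0.58, "dz": 0, "wx": 0, "wy": 0, "wz": 0, "gripper": 255}, {"dx": 0.8, "dy": -0.58, "dz": 0, "wx": 0, "wy": 0, "wz": 0, "gripper": 255}, {"dx": 0.8, "dy": -0.58, "dz": 0, "wx": 0, "wy": 0, "wz": 0, "gripper": 255}, {"dx": 0.8, "dy": -0.58, "dz": 0, "wx": 0, "wy": 0, "wz": 0, "gripper": 255}, {"dx": 0.8, "dy": -0.58, "dz": 0, "wx": 0, "wy": 0, "wz": 0, "gripper": 255}, {"dx": 0.8, "dy": -0.58, "dz": 0, "wx": 0, "wy": 0, "wz": 0, "gripper": 255}, {"dx": 0.8, "dy": -0.58, "dz": 0, "wx": 0, "wy": 0, "wz": 0, "gripper": 255}, {"dx": 0.8, "dy": -0.58, "dz": 0, "wx": 0, "wy": 0, "wz": 0, "gripper": 255}, {"dx": 0.8, "dy": -0.58, "dz": 0, "wx": 0, "wy": 0, "wz": 0, "gripper": 255}, {"dx": 0.8, "dy": -0.58, "dz": 0, "wx": 0, "wy": 0, "wz": 0, "gripper": 255}, {"dx": 0.8, "dy": -0.58, "dz": 0, "wx": 0, "wy": 0, "wz": 0, "gripper": 255}, {"dx": 0.8, "dy": -0.58, "dz": 0, "wx": 0, "wy": 0, "wz": 0, "gripper": 255}, {"dx": 0.8, "dy": -0.58, "dz": 0, "wx": 0, "wy": 0, "wz": 0, "gripper": 255}])

```text
time: 1.9
tool_pos: [0.3613, -0.2602, 0.3823]
ee_rot: [-3.141, 0.0, 0.288]
wrist_force: [0.5, -0.3, 0.2]
width: 0.0002
finger_force: 0.0
```

Call:
carry_out(deltas=[{"dx": 0.8, "dy": -0.56, "dz": 0, "wx": 0, "wy": 0, "wz": 0, "gripper": 255}, {"dx": 0.8, "dy": -0.56, "dz": 0, "wx": 0, "wy": 0, "wz": 0, "gripper": 255}, {"dx": 0.8, "dy": -0.56, "dz": 0, "wx": 0, "wy": 0, "wz": 0, "gripper": 255}, {"dx": 0.8, "dy": -0.56, "dz": 0, "wx": 0, "wy": 0, "wz": 0, "gripper": 255}, {"dx": 0.8, "dy": -0.56, "dz": 0, "wx": 0, "wy": 0, "wz": 0, "gripper": 255}, {"dx": 0.8, "dy": -0.56, "dz": 0, "wx": 0, "wy": 0, "wz": 0, "gripper": 255}, {"dx": 0.8, "dy": -0.56, "dz": 0, "wx": 0, "wy": 0, "wz": 0, "gripper": 255}, {"dx": 0.8, "dy": -0.56, "dz": 0, "wx": 0, "wy": 0, "wz": 0, "gripper": 255}, {"dx": 0.8, "dy": -0.56, "dz": 0, "wx": 0, "wy": 0, "wz": 0, "gripper": 255}, {"dx": 0.8, "dy": -0.56, "dz": 0, "wx": 0, "wy": 0, "wz": 0, "gripper": 255}, {"dx": 0.8, "dy": -0.56, "dz": 0, "wx": 0, "wy": 0, "wz": 0, "gripper": 255}, {"dx": 0.8, "dy": -0.56, "dz": 0, "wx": 0, "wy": 0, "wz": 0, "gripper": 255}, {"dx": 0.8, "dy": -0.56, "dz": 0, "wx": 0, "wy": 0, "wz": 0, "gripper": 255}, {"dx": 0.8, "dy": -0.56, "dz": 0, "wx": 0, "wy": 0, "wz": 0, "gripper": 255}, {"dx": 0.8, "dy": -0.56, "dz": 0, "wx": 0, "wy": 0, "wz": 0, "gripper": 255}, {"dx": 0.8, "dy": -0.56, "dz": 0, "wx": 0, "wy": 0, "wz": 0, "gripper": 255}, {"dx": 0.8, "dy": -0.56, "dz": 0, "wx": 0, "wy": 0, "wz": 0, "gripper": 255}, {"dx": 0.8, "dy": -0.56, "dz": 0, "wx": 0, "wy": 0, "wz": 0, "gripper": 255}, {"dx": 0.8, "dy": -0.56, "dz": 0, "wx": 0, "wy": 0, "wz": 0, "gripper": 255}])

```text
time: 3.48
tool_pos: [0.5925, 0.0301, 0.3821]
ee_rot: [-3.141, 0.001, 0.288]
wrist_force: [-0.3, -0.1, 0.4]
width: 0.0008
finger_force: 0.0
```

Call:
carry_out(deltas=[{"dx": 0, "dy": 0, "dz": 0, "wx": 0, "wy": 0, "wz": -1, "gripper": 255}, {"dx": 0, "dy": 0, "dz": 0, "wx": 0, "wy": 0, "wz": -1, "gripper": 255}, {"dx": 0, "dy": 0, "dz": 0, "wx": 0, "wy": 0, "wz": -1, "gripper": 255}, {"dx": 0, "dy": 0, "dz": 0, "wx": 0, "wy": 0, "wz": -1, "gripper": 255}, {"dx": 0, "dy": 0, "dz": 0, "wx": 0, "wy": 0, "wz": -1, "gripper": 255}, {"dx": 0, "dy": 0, "dz": 0, "wx": 0, "wy": 0, "wz": -1, "gripper": 255}, {"dx": 0, "dy": 0, "dz": 0, "wx": 0, "wy": 0, "wz": -0.8, "gripper": 255}, {"dx": 0, "dy": 0, "dz": 0, "wx": 0, "wy": 0, "wz": 0, "gripper": 255}, {"dx": 0, "dy": 0, "dz": 0, "wx": 0, "wy": 0, "wz": 0, "gripper": 255}])

```text
time: 4.23
tool_pos: [0.592, 0.0293, 0.3823]
ee_rot: [-3.141, 0.0, 1.101]
wrist_force: [-0.4, -0.1, 0.2]
width: 0.0001
finger_force: 0.0
```

Run:
```python
from h import *
import cv2,pickle
o=robot.get_obs(); print(o["time"],o["tool_pos"],o["ee_rot"],o["width"],o["wrist_force"],o["joint_positions"])
c=eyes.get_calibration("wrist");pickle.dump(c,open("w2.pkl","wb"))
cv2.imwrite("pics/w2.png",cv2.convertScaleAbs(eyes.snapshot("wrist")[:,:,::-1],alpha=1.5))
```

```text
4.2333 [0.59201958 0.02925488 0.38225086] [-3.14098558e+00  3.67956383e-04  1.10128176e+00] 0.00011469149264975898 [-0.41330511 -0.12868835  0.20578836] [-4.62219267e-02  1.83827891e-01  1.10636499e+00 -8.96394775e-05
  1.85210441e+00  4.23267894e-01]
```

View pics/w2.png

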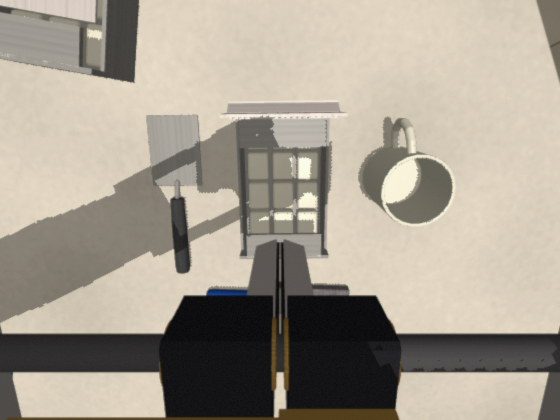

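The wrist view is squared up with the caddy. The flap's top edge runs along row 116 across columns 222–347, the lip-end wall corners are at (240,258) and (327,257), and the mug is well to the right.

Run:
```python
from h import *
import pickle
c=pickle.load(open("w2.pkl","rb"))
T=np.array([.592,.0293]);a=1.1013;ex=np.array([np.cos(a),np.sin(a)]);ey=np.array([np.sin(a),-np.cos(a)])
def s(n,uv,z):
    p=ray("w",uv,z,c); d=p[:2]-T; print(n,z,"tool x %.1f y %.1f mm"%(1e3*d@ex,1e3*d@ey),p[:2])
for uv in((240,258),(327,257)): s("lip wall",uv,.077)
for uv in((222,116),(347,116),(228,103),(340,103)):
    for z in(.16,.192): s("flap",uv,z)
for uv in((238,147),(328,147)): s("floor plate edge?",uv,.06)
for uv in((244,235),(322,235)): s("lip inner",uv,.077)
```

```text
lip wall 0.077 tool x -92.4 y -46.4 mm [ 0.50879311 -0.03207267]
lip wall 0.077 tool x -91.1 y 55.3 mm [ 0.60007983 -0.07690528]
flap 0.16 tool x 70.1 y -47.7 mm [0.5811569  0.11341229]
flap 0.192 tool x 70.7 y -42.7 mm [0.58589046 0.11166905]
flap 0.16 tool x 70.2 y 55.4 mm [0.67315245 0.06681021]
flap 0.192 tool x 70.7 y 49.5 mm [0.66819531 0.06997598]
flap 0.16 tool x 80.4 y -42.4 mm [0.5905784  0.12018652]
flap 0.192 tool x 79.9 y -37.9 mm [0.59431951 0.11772969]
flap 0.16 tool x 80.5 y 49.2 mm [0.67224576 0.07881661]
flap 0.192 tool x 80.0 y 44.0 mm [0.66738412 0.08071764]
floor plate edge? 0.06 tool x 34.6 y -46.9 mm [0.56586016 0.08133639]
floor plate edge? 0.06 tool x 34.6 y 54.1 mm [0.65590081 0.03572397]
lip inner 0.077 tool x -63.9 y -41.0 mm [ 0.52651659 -0.00909965]
lip inner 0.077 tool x -63.8 y 48.5 mm [ 0.60641845 -0.04957774]
```

Call:
carry_out(deltas=[{"dx": 1, "dy": 0.2, "dz": 0, "wx": 0, "wy": 0, "wz": 0, "gripper": 255}, {"dx": 1, "dy": 0, "dz": 0, "wx": 0, "wy": 0, "wz": 0, "gripper": 255}, {"dx": 1, "dy": 0, "dz": 0, "wx": 0, "wy": 0, "wz": 0, "gripper": 255}, {"dx": 1, "dy": 0, "dz": 0, "wx": 0, "wy": 0, "wz": 0, "gripper": 255}, {"dx": 1, "dy": 0, "dz": 0, "wx": 0, "wy": 0, "wz": 0, "gripper": 255}, {"dx": 1, "dy": 0, "dz": 0, "wx": 0, "wy": 0, "wz": 0, "gripper": 255}, {"dx": 0, "dy": 0, "dz": 0, "wx": 0, "wy": 0, "wz": 0, "gripper": 255}, {"dx": 0, "dy": 0, "dz": 1, "wx": 0, "wy": 0, "wz": 0, "gripper": 255}, {"dx": 0, "dy": 0, "dz": 1, "wx": 0, "wy": 0, "wz": 0, "gripper": 255}, {"dx": 0, "dy": 0, "dz": 1, "wx": 0, "wy": 0, "wz": 0, "gripper": 255}, {"dx": 0, "dy": 0, "dz": 1, "wx": 0, "wy": 0, "wz": 0, "gripper": 255}, {"dx": 0, "dy": 0, "dz": 1, "wx": 0, "wy": 0, "wz": 0, "gripper": 255}, {"dx": 0, "dy": 0, "dz": 0.25, "wx": 0, "wy": 0, "wz": 0, "gripper": 255}, {"dx": 0, "dy": 0, "dz": 0, "wx": 0, "wy": 0, "wz": 0, "gripper": 255}, {"dx": 0, "dy": 0, "dz": 0, "wx": 0, "wy": 0, "wz": 0, "gripper": 255}])

```text
time: 5.53
tool_pos: [0.6497, 0.1342, 0.2783]
ee_rot: [3.141, -0.0, 1.103]
wrist_force: [0.4, -0.2, 0.9]
width: 0.0005
finger_force: 0.0
```

Run:
```python
from h import *
import cv2
o=robot.get_obs(); p=o["tool_pos"]; print(o["time"],p,o["wrist_force"])
a=1.1013;d=p[:2]-np.array([.592,.0293]);print(1e3*(d@[np.cos(a),np.sin(a)]),1e3*(d@[np.sin(a),-np.cos(a)]))
im=eyes.snapshot("side")[60:290,170:420,::-1]
cv2.imwrite("pics/s1.png",cv2.convertScaleAbs(cv2.resize(im,None,fx=2.4,fy=2.4),alpha=1.4))
```

```text
5.5333 [0.64970067 0.13422129 0.27833172] [ 0.36816419 -0.21472311  0.90897787]
119.67434556854785 3.986947734001572
```

View pics/s1.png

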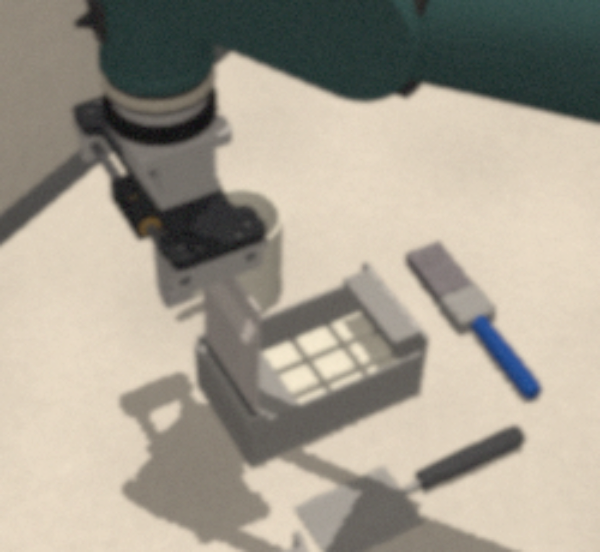

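The gripper is behind the flap's outer face, around (215,260) in this crop, and clear of the mug. I'll push over now.

Call:
carry_out(deltas=[{"dx": -0.5, "dy": 0, "dz": 0, "wx": 0, "wy": 0, "wz": 0, "gripper": 255}, {"dx": -0.5, "dy": 0, "dz": 0, "wx": 0, "wy": 0, "wz": 0, "gripper": 255}, {"dx": -0.5, "dy": 0, "dz": 0, "wx": 0, "wy": 0, "wz": 0, "gripper": 255}, {"dx": -0.4, "dy": 0, "dz": 0.05, "wx": 0, "wy": 0, "wz": 0, "gripper": 255}, {"dx": -0.4, "dy": 0, "dz": 0.05, "wx": 0, "wy": 0, "wz": 0, "gripper": 255}, {"dx": -0.4, "dy": 0, "dz": 0.05, "wx": 0, "wy": 0, "wz": 0, "gripper": 255}, {"dx": -0.4, "dy": 0, "dz": 0.05, "wx": 0, "wy": 0, "wz": 0, "gripper": 255}, {"dx": -0.4, "dy": 0, "dz": 0.06, "wx": 0, "wy": 0, "wz": 0, "gripper": 255}, {"dx": -0.4, "dy": 0, "dz": 0.12, "wx": 0, "wy": 0, "wz": 0, "gripper": 255}, {"dx": -0.4, "dy": 0, "dz": 0.14, "wx": 0, "wy": 0, "wz": 0, "gripper": 255}, {"dx": -0.4, "dy": 0, "dz": 0.16, "wx": 0, "wy": 0, "wz": 0, "gripper": 255}, {"dx": -0.4, "dy": 0, "dz": 0.2, "wx": 0, "wy": 0, "wz": 0, "gripper": 255}])

```text
time: 6.58
tool_pos: [0.6034, 0.0428, 0.2598]
ee_rot: [3.141, -0.0, 1.104]
wrist_force: [1.2, 0.2, -0.1]
width: 0.0006
finger_force: 0.1
```

```bash
cat > look.py <<'E'
from h import *
import cv2,sys
o=robot.get_obs(); p=o["tool_pos"]; print(o["time"],p,o["wrist_force"])
a=1.1013;d=p[:2]-np.array([.592,.0293]);print(1e3*(d@[np.cos(a),np.sin(a)]),1e3*(d@[np.sin(a),-np.cos(a)]))
im=eyes.snapshot("side")[110:260,220:370,::-1]
w=eyes.snapshot("wrist")[:,:,::-1]
cv2.imwrite(sys.argv[1],cv2.convertScaleAbs(np.hstack([cv2.resize(im,(390,390)),cv2.resize(w,(400,390))[:,:]]),alpha=1.5))
E
python3 look.py pics/a2.png
```

```text
6.5833 [0.60338075 0.04284321 0.25976468] [ 1.18419418  0.21918877 -0.11809686]
17.226861347008512 4.021861116343813
```

View pics/a2.png

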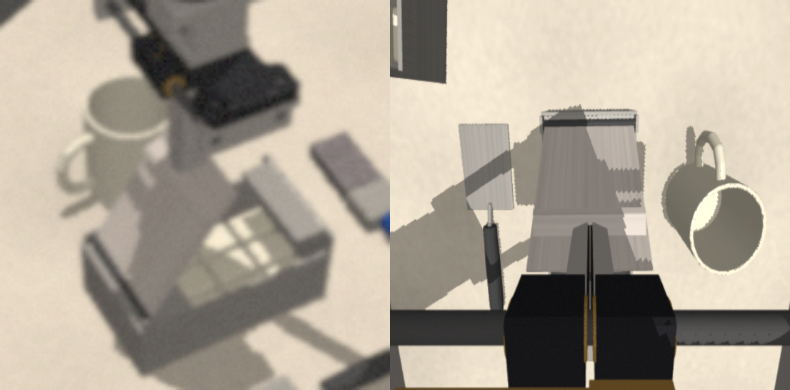

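The flap is at about 57° and the fingertips are on its outer face, beyond the ridge. I'll back off and re-contact between the hinge and the ridge, then press it down along the arc.

Call:
carry_out(deltas=[{"dx": 0.62, "dy": 0, "dz": -0.38, "wx": 0, "wy": 0, "wz": 0, "gripper": 255}, {"dx": 0.63, "dy": 0, "dz": -0.37, "wx": 0, "wy": 0, "wz": 0, "gripper": 255}, {"dx": 0.3, "dy": 0, "dz": 0.77, "wx": 0, "wy": 0, "wz": 0, "gripper": 255}, {"dx": 0.3, "dy": 0, "dz": 0.77, "wx": 0, "wy": 0, "wz": 0, "gripper": 255}, {"dx": 0.3, "dy": 0, "dz": 0.77, "wx": 0, "wy": 0, "wz": 0, "gripper": 255}, {"dx": -0.35, "dy": 0, "dz": 0.35, "wx": 0, "wy": 0, "wz": 0, "gripper": 255}, {"dx": -0.35, "dy": 0, "dz": 0.35, "wx": 0, "wy": 0, "wz": 0, "gripper": 255}, {"dx": -0.27, "dy": 0, "dz": 0.2, "wx": 0, "wy": 0, "wz": 0, "gripper": 255}, {"dx": -0.27, "dy": 0, "dz": 0.21, "wx": 0, "wy": 0, "wz": 0, "gripper": 255}, {"dx": -0.27, "dy": 0, "dz": 0.33, "wx": 0, "wy": 0, "wz": 0, "gripper": 255}, {"dx": -0.27, "dy": 0, "dz": 0.33, "wx": 0, "wy": 0, "wz": 0, "gripper": 255}, {"dx": -0.18, "dy": 0, "dz": 0.38, "wx": 0, "wy": 0, "wz": 0, "gripper": 255}, {"dx": -0.17, "dy": 0, "dz": 0.38, "wx": 0, "wy": 0, "wz": 0, "gripper": 255}, {"dx": -0.07, "dy": 0, "dz": 0.38, "wx": 0, "wy": 0, "wz": 0, "gripper": 255}, {"dx": -0.06, "dy": 0, "dz": 0.3, "wx": 0, "wy": 0, "wz": 0, "gripper": 255}, {"dx": 0, "dy": 0, "dz": 0, "wx": 0, "wy": 0, "wz": 0, "gripper": 255}])

```text
time: 8.02
tool_pos: [0.602, 0.0412, 0.1627]
ee_rot: [-3.139, 0.001, 1.103]
wrist_force: [-0.1, -0.1, 0.5]
width: 0.0005
finger_force: 0.2
```

```bash
python3 look.py pics/a3.png
```

```text
8.0167 [0.60199338 0.0412482  0.16267307] [-0.12470684 -0.14402455  0.52008466]
15.176737033078142 3.5062513125860884
```

View pics/a3.png

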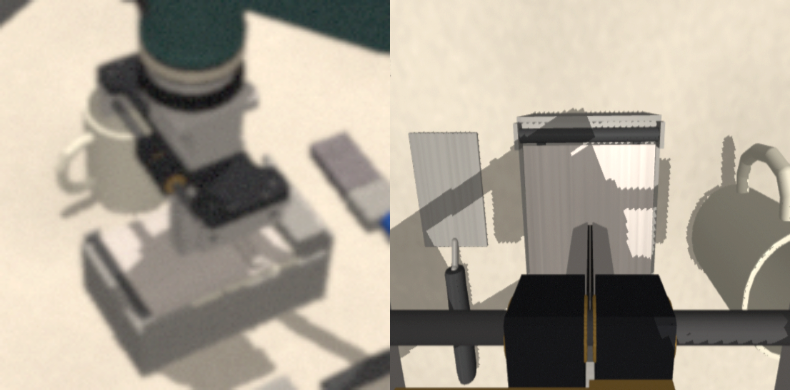

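The flap is nearly flat, with the fingertips on the bare area short of the ridge. I'll press down gently and read the force.

Call:
carry_out(deltas=[{"dx": 0, "dy": 0, "dz": 0.1, "wx": 0, "wy": 0, "wz": 0, "gripper": 255}, {"dx": 0, "dy": 0, "dz": 0.05, "wx": 0, "wy": 0, "wz": 0, "gripper": 255}, {"dx": 0, "dy": 0, "dz": 0, "wx": 0, "wy": 0, "wz": 0, "gripper": 255}])

```text
time: 8.37
tool_pos: [0.6028, 0.0417, 0.1618]
ee_rot: [3.141, 0.0, 1.104]
wrist_force: [-0.2, -0.1, 0.7]
width: 0.0005
finger_force: 0.3
```

Call:
carry_out(deltas=[{"dx": 0, "dy": 0, "dz": 0.08, "wx": 0, "wy": 0, "wz": 0, "gripper": 255}, {"dx": 0, "dy": 0, "dz": 0, "wx": 0, "wy": 0, "wz": 0, "gripper": 255}])

```text
time: 8.53
tool_pos: [0.603, 0.0416, 0.161]
ee_rot: [3.141, -0.0, 1.104]
wrist_force: [-1.7, -0.1, 4.8]
width: 0.0006
finger_force: 2.0
```

Call:
carry_out(deltas=[{"dx": 0, "dy": 0, "dz": 0.05, "wx": 0, "wy": 0, "wz": 0, "gripper": 255}, {"dx": 0, "dy": 0, "dz": 0, "wx": 0, "wy": 0, "wz": 0, "gripper": 255}])

```text
time: 8.7
tool_pos: [0.603, 0.0416, 0.1606]
ee_rot: [3.14, -0.001, 1.104]
wrist_force: [-2.4, -0.9, 7.6]
width: 0.0006
finger_force: 3.3
```

The flap is flat and pressed at about 7 N. Next I'll slide towards the lip.

Call:
carry_out(deltas=[{"dx": -0.3, "dy": 0, "dz": 0, "wx": 0, "wy": 0, "wz": 0, "gripper": 255}, {"dx": -0.3, "dy": 0, "dz": 0, "wx": 0, "wy": 0, "wz": 0, "gripper": 255}, {"dx": -0.3, "dy": 0, "dz": 0, "wx": 0, "wy": 0, "wz": 0, "gripper": 255}, {"dx": -0.3, "dy": 0, "dz": 0, "wx": 0, "wy": 0, "wz": 0, "gripper": 255}, {"dx": 0, "dy": 0, "dz": 0, "wx": 0, "wy": 0, "wz": 0, "gripper": 255}])

```text
time: 9.12
tool_pos: [0.5925, 0.0202, 0.1605]
ee_rot: [3.139, -0.002, 1.103]
wrist_force: [-0.3, 0.8, 5.3]
width: 0.0004
finger_force: 2.6
```

Call:
carry_out(deltas=[{"dx": -0.2, "dy": 0, "dz": 0, "wx": 0, "wy": 0, "wz": 0, "gripper": 255}, {"dx": -0.2, "dy": 0, "dz": 0, "wx": 0, "wy": 0, "wz": 0, "gripper": 255}, {"dx": -0.2, "dy": 0, "dz": 0, "wx": 0, "wy": 0, "wz": 0, "gripper": 255}, {"dx": 0, "dy": 0, "dz": 0, "wx": 0, "wy": 0, "wz": 0, "gripper": 255}])

```text
time: 9.45
tool_pos: [0.5872, 0.0096, 0.1601]
ee_rot: [3.139, -0.002, 1.104]
wrist_force: [0.5, 3.5, 5.4]
width: 0.0006
finger_force: 2.8
```

Call:
carry_out(deltas=[{"dx": -0.2, "dy": 0, "dz": 0, "wx": 0, "wy": 0, "wz": 0, "gripper": 255}, {"dx": -0.2, "dy": 0, "dz": 0, "wx": 0, "wy": 0, "wz": 0, "gripper": 255}, {"dx": -0.2, "dy": 0, "dz": 0, "wx": 0, "wy": 0, "wz": 0, "gripper": 255}, {"dx": 0, "dy": 0, "dz": 0, "wx": 0, "wy": 0, "wz": 0, "gripper": 255}])

```text
time: 9.78
tool_pos: [0.5815, -0.0015, 0.1597]
ee_rot: [3.14, -0.001, 1.104]
wrist_force: [1.4, 2.3, 6.2]
width: 0.0004
finger_force: 2.7
```

Call:
carry_out(deltas=[{"dx": -0.15, "dy": 0, "dz": 0, "wx": 0, "wy": 0, "wz": 0, "gripper": 255}, {"dx": -0.1, "dy": 0, "dz": 0, "wx": 0, "wy": 0, "wz": 0, "gripper": 255}, {"dx": 0, "dy": 0, "dz": 0, "wx": 0, "wy": 0, "wz": 0, "gripper": 255}])

```text
time: 10.03
tool_pos: [0.5803, -0.0034, 0.1598]
ee_rot: [3.14, -0.008, 1.104]
wrist_force: [4.8, 8.7, 4.0]
width: 0.0005
finger_force: 5.8
```

```bash
python3 look.py pics/a4.png
```

```text
10.0333 [ 0.58033761 -0.00343125  0.15980456] [4.75249528 8.6757818  4.0359389 ]
-34.46610099394086 4.4083586040381055
```

View pics/a4.png

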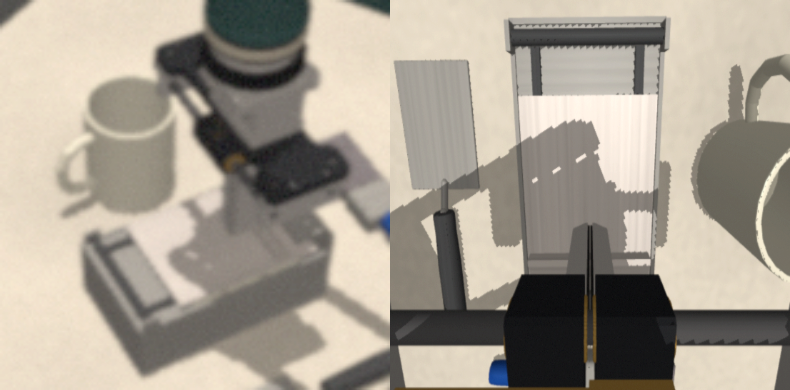

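The force has jumped to about 10 N with hardly any motion, which suggests the stop. The flap's back edge is at wrist row ~102. I'll push a little more to confirm and check the slide from the picture.

Call:
carry_out(deltas=[{"dx": -0.15, "dy": 0, "dz": 0, "wx": 0, "wy": 0, "wz": 0, "gripper": 255}, {"dx": -0.1, "dy": 0, "dz": 0, "wx": 0, "wy": 0, "wz": 0, "gripper": 255}, {"dx": 0, "dy": 0, "dz": 0, "wx": 0, "wy": 0, "wz": 0, "gripper": 255}, {"dx": 0, "dy": 0, "dz": 0, "wx": 0, "wy": 0, "wz": 0, "gripper": 255}])

```text
time: 10.47
tool_pos: [0.5797, -0.0043, 0.1602]
ee_rot: [3.139, -0.017, 1.106]
wrist_force: [9.4, 18.4, 2.8]
width: 0.0004
finger_force: 10.2
```

Run:
```python
from h import *
o=robot.get_obs();c=eyes.get_calibration("wrist");T=np.array([.592,.0293]);a=1.1013;e=np.array([np.cos(a),np.sin(a)])
print(o["tool_pos"],1e3*(o["tool_pos"][:2]-T)@e,o["wrist_force"])
w=eyes.snapshot("wrist"); g=w[:,340:380].mean((1,2)); k=60+np.argmax(np.diff(g)[60:140]); print(k,g[k-3:k+4].round())
for r in(k,k+1):print("slide mm",72-1e3*(ray("w",(360,r),.064,c)[:2]-T)@e-4)
```

```text
[ 0.57967338 -0.00427546  0.16018064] -35.51948994598486 [ 9.38738823 18.40914099  2.78756747]
101 [ 95.  94.  93. 117. 145. 151. 152.]
slide mm 22.21779408274034
slide mm 22.680137761291817
```

The flap holds against 20 N, so it is at its stop. I'll relax the push, then lift straight off.

Call:
carry_out(deltas=[{"dx": 0.15, "dy": 0, "dz": -0.05, "wx": 0, "wy": 0, "wz": 0, "gripper": 255}, {"dx": 0.15, "dy": 0, "dz": -0.1, "wx": 0, "wy": 0, "wz": 0, "gripper": 255}, {"dx": 0.03, "dy": 0, "dz": -0.2, "wx": 0, "wy": 0, "wz": 0, "gripper": 255}, {"dx": 0.1, "dy": 0, "dz": -0.5, "wx": 0, "wy": 0, "wz": 0, "gripper": 255}, {"dx": 0, "dy": 0, "dz": -1, "wx": 0, "wy": 0, "wz": 0, "gripper": 255}, {"dx": 0, "dy": 0, "dz": -1, "wx": 0, "wy": 0, "wz": 0, "gripper": 255}, {"dx": 0, "dy": 0, "dz": -1, "wx": 0, "wy": 0, "wz": 0, "gripper": 255}, {"dx": 0, "dy": 0, "dz": -1, "wx": 0, "wy": 0, "wz": 0, "gripper": 255}, {"dx": 0, "dy": 0, "dz": -1, "wx": 0, "wy": 0, "wz": 0, "gripper": 255}, {"dx": 0, "dy": 0, "dz": -1, "wx": 0, "wy": 0, "wz": 0, "gripper": 255}, {"dx": 0, "dy": 0, "dz": -1, "wx": 0, "wy": 0, "wz": 0, "gripper": 255}, {"dx": 0, "dy": 0, "dz": -1, "wx": 0, "wy": 0, "wz": 0, "gripper": 255}, {"dx": 0, "dy": 0, "dz": 0, "wx": 0, "wy": 0, "wz": 0, "gripper": 255}, {"dx": 0, "dy": 0, "dz": 0, "wx": 0, "wy": 0, "wz": 0, "gripper": 255}])

```text
time: 11.68
tool_pos: [0.5804, -0.0033, 0.3357]
ee_rot: [3.141, 0.002, 1.103]
wrist_force: [0.0, 1.0, -0.2]
width: 0.0003
finger_force: 0.0
```

```bash
python3 look.py pics/a5.png
python3 - <<'E'
from h import *
c=eyes.get_calibration("wrist");T=np.array([.592,.0293]);a=1.1013;e=np.array([np.cos(a),np.sin(a)])
w=eyes.snapshot("wrist"); g=w[:,300:330].mean((1,2)); d=np.diff(g)
for k in np.argsort(-abs(d[:260]))[:10]:print(k,d[k].round(),"r",72-1e3*(ray("w",(315,k+.5),.064,c)[:2]-T)@e)
E
```

```text
11.6833 [ 0.5804199  -0.00326786  0.33566799] [ 0.02397992  1.0119069  -0.15181872]
-34.283169820829336 4.407817762902056
198 44.0 r 118.37735379115438
77 38.0 r 2.7864646325213585
68 -36.0 r -5.031312248745422
196 -34.0 r 116.292556903357
67 -31.0 r -5.893897250810156
158 -27.0 r 77.8610718467309
103 27.0 r 25.93652081693019
169 25.0 r 88.76049470432463
215 -22.0 r 136.35991383966325
157 -22.0 r 76.87906122077192
```

View pics/a5.png

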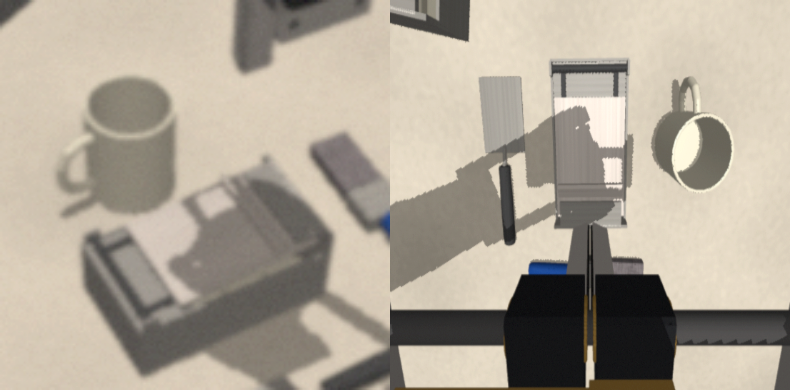

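The flap is flat. The ridge face is about 117 mm from the hinge axis, which matches the full 24 mm slide, and the edge is under the lip. The mug, brush and scraper have not moved, and the arm is clear.

```bash
python3 -c "
from bench import robot
print(robot.close_job())"
```

```text
the job is handed in; nothing more can be done
None
```

The flap is shut and pushed to its stop, with its edge under the lip; it was still flat after I let go. The job is handed in at about 12 s; no verdict came back.

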